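# Turn the eccentric stop down and slide the spice chest shut

### The job

Close up the green spice chest. First, before moving the blue sliding lid, push the red peg of the yellow eccentric cam round with the fingertips, gently and without gripping it, until its low side faces the lid's crossbar: its steel handle then points straight forward, along the lid's closing direction. Then push the lid forward by its dark block until it is fully home against the front stop, never lifting it, and leave everything else where it stands.

Things in the scene. Friction and masses are not known exactly. Their poses are not given: they have to be found in the camera images.
- chest: Fixed green chest, 240 (x) by 295 (y) by 60 mm tall. Origin: centre of its underside; +x is the way the lid closes (forward), +y left. The lid slides along x over two open wells and the rear deck (z 60 mm) between low rails (tops z 68, inner faces y -42.5 and 132.5). The right-hand ledge (y -150 to -56, z 60) carries the cam and, at its rear, a brass weight.
- front_stop (a point): Middle of the inner face of the front stop strip, chest x 107, y 45, z 64 mm (strip top z 70). The lid's front edge rests on this face when fully home.
- cam_pivot (a point): The cam's fixed upright axis, chest x 65, y -100 mm; the point is level with the handle's top, z 94 mm. The yellow disc, radius 34 mm, z 70 to 85, is pivoted 16 mm off centre: rim 18 mm from the pivot at its low point (black dot), 50 mm at the lobe. A steel handle bar lies over the lobe, 18 mm wide, z 86 to 94, reaching 65 mm from the pivot.
- cam (a joint): Cam angle, rad. 0: low point to the lid's crossbar, lobe and handle along chest +x. Grows clockwise from above: the peg's direction from the pivot is minus this angle from chest +x (1.57: to the right, chest -y). Starts at 1.7 to 2.9; end stops at -0.6 and 3.1, none at 0. Stays where it is left; about 4 N at the peg turns it.
- peg (a point): Upright red peg on the handle, 14 mm diameter, 55 mm from the pivot; point at its mid-height (z 112 mm; it stands from z 94 to 130). Nothing but the peg is higher than 94 mm within 80 mm of the pivot.
- lid: Loose blue lid, 125 (x) by 172 (y) by 8 mm, about 0.4 kg, on the chest at z 60. Origin: centre of its underside; +x is the closing direction. Fully home: origin at chest x 44.5, y 45 mm; starts 55 to 85 mm short. Wooden crossbar at lid x -15.5 to 0.5, reaching right to lid y -170, world z 72 to 86: the cam's lobe blocks it, the low point clears it by 2 mm. Slides at 1 to 4 N.
- push_block (a point): Dark wooden push block on the lid's middle, 16 (x) by 70 (y) mm, top at world z 102 mm. The point is the middle of its rear face (towards lid -x), at world z 90 mm. The lid's top is at world z 68 mm.
- weight: brass balance weight, 28 mm across, 38 mm tall, standing on the chest's right-hand ledge near the robot. Origin: centre of its underside. Leave alone.
- glass_a: clear empty tea glass, 58 mm across, 85 mm tall, standing on the table left of the chest. Origin: centre of its underside. Leave alone.
- glass_b: amber empty tea glass, 58 mm across, 85 mm tall, standing on the table left of the chest. Origin: centre of its underside. Leave alone.
- jar: clear jar with red cap, 72 mm across, 110 mm tall, standing on the table close to the right of the chest. Origin: centre of its underside. Leave alone.
- bowl: blue ceramic bowl, 100 mm across, 45 mm tall, on the table. Origin: centre of its underside. Leave alone.
- teapot: steel teapot, 112 mm body, 143 mm tall, spout along its -x, handle along its +x. Origin: centre of its underside. Leave alone.
- scoop: wooden spoon lying on the table, handle to its -x. Leave alone.

How it is judged:
On the way, in this order (a step that is already met when the one before it is completed fails the run):
1. the cam is turned to its low point (within 0.35 rad) while the lid is still where it started (within 12 mm) (value of joint cam between -0.35 and 0.35 rad and distance of lid from where it was at the start of the episode below 0.012 m), for 0.2 s.
2. the lid is pushed home (within 4 mm) with the cam at its low point (value of joint cam between -0.35 and 0.35 rad and x of lid in the frame of chest above 0.0405 m and z of lid in the frame of chest below 0.064 m and angle between the x axis of lid and the x axis of chest, either way round below 0.05 rad), for 0.2 s.
At the end, for the whole second after the job is handed in: The cam is within 0.35 rad of its low point, the lid lies flat, square (0.05 rad) and at rest within 4 mm of fully home, and every other loose thing is within 25 mm of where it stood (all of step 2 and linear speed of lid below 0.01 m/s and distance of each of weight, glass_a, glass_b, jar, bowl, teapot, scoop from where it was at the start of the episode below 0.025 m); the robot touches nothing.
It fails at once if the lid is lifted or tipped (more than 12 mm up or 0.15 rad) (height (world z) of lid above 0.072 m or angle between lid's own z axis and vertical above 0.15 rad).
It fails at once if the lid is moved more than 12 mm while the cam is still more than 0.35 rad from its low point (value of joint cam above 0.35 rad and distance of lid from where it was at the start of the episode above 0.012 m).
It fails at once if the peg is gripped or forced (fingers press on peg with more than 35 N in all) (contact force between the fingers and cam above 35 N).
It fails at once if a bystander is moved more than 25 mm or lifted (distance of any of weight, glass_a, glass_b, jar, bowl, teapot, scoop from where it was at the start of the episode above 0.025 m).
It also fails if it takes over 53 s, if anything falls off the work surface, if the arm or the gripper's body presses on something with over 40 N, if the wrist force passes 120 N, or if a joint passes its speed limit or range.

### The arm

A 6-joint arm with a two-finger parallel gripper is mounted at the origin on the work surface. World frame = base frame: x ahead of the robot, y to its left, z up, the work surface at z = 0. Lengths are in m, angles in rad, forces in N, time in s.
With the tool pointing down it reaches from about 0.275 to 0.725 m from the base axis. Payload 15.9 kg.
Tool frame: the origin (TCP) lies midway between the tips of the shut fingers; the grasp point (between the pads) lies 19 mm behind it; z points along the fingers, y is the direction in which the jaws open and shut (so a half turn about z gives the same grasp; the last joint's range is limited). The gripper opens to 85 mm and grips with 20 to 120 N. Pads are 22 mm wide; open, the fingers measure 114 mm over their backs; the gripper's body (76 mm by 85 mm) begins 54 mm behind the grasp point. The pads swing forward as they close: fully open they stand 13 mm farther back than shut.
Start: joints at [-1.108, 0.213, -0.034, 1.323, 0, 1.571], TCP at [0.223, -0.447, 0.204] pointing down, gripper open.
Joint ranges: [-2.98, 2.98], [-0.74, 1.72], [-1.14, 1.35], [-2.1, 2.04], [-1.57, 1.44], [-3.14, 3.14]. Speed limits (rad/s): [1.89, 1.89, 2.39, 2.57, 3.14, 3.14].

### API

Orientations are given as a unit quaternion [w, x, y, z].
In Python, from plant import arm gives the robot as it stands.
- The arm moves only by the tool apply_moves, never from a script. Its argument "rows" is a list of rows, each a list of 3 entries, a list of its own where there are three numbers: the turn, a rotation vector about the tool's x, y, z in degrees, then the shift along the tool's x, y, z in cm, then the gripper command: -1 is fully open, 1 is shut, values between are in proportion. In form: [[[rx, ry, rz], [dx, dy, dz], fingers], ...]. A call has 1 to 12 rows; each row shifts and turns the pose as measured when the row begins, along the tool's axes as they then stand; what a row does not reach is not made up. A row lasts 1/8 s, in which the tool goes at most 62.5 mm and 10.7 degrees, less where a joint would pass 70% of its speed; a pose out of reach is approached as far as the arm can. A call with a gripper value outside its range is refused whole. The fingers move at their own pace and stop on an object; "squeeze" is the grip in N (left out, the last holds). Time passes only in rows, so rows that do not move let the fingers close. It gives the time, the measured TCP pose, the force and the opening at its end, in the units of the state.
- arm.state(): the state, without advancing time (a new reading comes with each control period).
- arm.read_camera(name): name is "scene" or "top"; returns a dict with "img" (480x640x3 uint8, red, green, blue), "K" (3x3 intrinsics, pixels), "origin" and "orientation" of the camera in the world. Camera axes: x right, y down, z forward; pixel columns grow to the right and rows downward; lengths in m; the calibration is good to about 2 mm. A picture is of the moment at which its call begins. There is no depth.
- arm.job_done(): hands the job in, once; it reports no verdict.
Trained networks look in the newest picture that a camera, given by its name, has taken for a name from the list of things; names that differ only in an ending like _2 or _b are one class to them, and where a whole thing is asked for, a point or a joint stands for the part that bears it (a point fixed in the world has none). Each returns a list of dicts, best first, with "score" (0 to 1); they miss things now and then, are a little off and sometimes report something else, mostly with a low value. They report only what shows in the picture. A call takes as long as a camera call.
- arm.recognise(camera, target): "position" ([column, row] in pixels, amid what is visible of it).
- arm.masks_of(camera, target): "pixels" (480x640 bool, what is visible of it) and "position" ([column, row] in pixels, amid what is visible of it).
The state is a dict: "t": time; "qpos": joint angles; "qvel": joint speeds; "effort": joint torques, N m; "ee_pos": TCP position; "tcp_rot": TCP orientation; "ft_force": force on the tool from outside, world axes, zero at the start; "moment": the same for the moment, N m; "finger_gap": finger opening in m.
Only numpy, scipy, OpenCV 4.12 (cv2) and the standard library are available. Lean on these libraries where they do the work, as an engineer would, in place of code of your own. Each camera call takes 0.05 s, during which the arm holds its last target. There are 200 camera calls.

## Working session

There is one attempt and no reset: what is moved stays moved. The work goes in short steps, Python scripts to look and compute and a tool call to move; the robot and the scene stay as the last step left them, time stands still between calls to the robot, and variables do not carry over. Pictures are saved under pics/ and viewed, about 8 in all and at most 12, crops included, and the job is handed in when it is done.

Besides the shell and the picture viewer there is one more tool, called after "Call:" as name([rows], argument=value, ...), one row to a line, values as JSON. apply_moves: Moves the arm, as the interface text tells. Its arguments: {"type":"object","properties":{"rows":{"type":"array"},"squeeze":{"type":"number"}},"required":["rows"]}

```bash
mkdir -p pics; ls
python3 - <<'E'
from plant import arm
import cv2,numpy as np
for c in ("top","scene"):
    r=arm.read_camera(c); cv2.imwrite(f"pics/{c}0.png",r["img"][:,:,::-1]); print(c,r["K"],r["origin"],r["orientation"])
    for n in ("chest","peg","push_block","lid","weight","cam","jar"):
        print(n,[(np.round(d["position"],1).tolist(),round(d["score"],2)) for d in arm.recognise(c,n)[:2]])
print(arm.state())
E
```

```text
pics
top [[605.3609685    0.         318.37168443]
 [  0.         605.3609685  244.68553003]
 [  0.           0.           1.        ]] [0.45857564 0.01089821 1.79088476] [ 0.01261506 -0.70045872  0.71346767 -0.01274099]
chest [([330.8, 219.9], 0.57)]
peg [([358.0, 211.2], 0.66), ([157.2, 277.7], 0.35)]
push_block [([306.8, 244.3], 0.83), ([157.9, 278.6], 0.42)]
lid [([306.3, 245.3], 0.87)]
weight [([359.3, 266.4], 0.64)]
cam [([358.7, 208.5], 0.83)]
jar [([404.5, 255.8], 0.78)]
scene [[468.31651286   0.         319.63189545]
 [  0.         468.31651286 246.75228277]
 [  0.           0.           1.        ]] [1.40245167 0.08447713 0.75247567] [-0.29888205  0.6162373   0.65010625 -0.32906377]
chest [([309.1, 286.8], 0.73)]
peg [([264.7, 267.4], 0.96), ([219.0, 250.6], 0.67)]
push_block [([330.8, 250.5], 0.7)]
lid [([329.8, 248.2], 0.8), ([306.8, 284.2], 0.61)]
weight [([274.0, 232.9], 0.45)]
cam [([261.2, 271.9], 0.76)]
jar [([119.0, 276.7], 0.71), ([217.9, 245.7], 0.66)]
{'t': 0.8, 'qpos': array([-1.10799444e+00,  2.12904444e-01, -3.44153949e-02,  1.32346943e+00,
       -8.01748898e-06,  1.57080026e+00]), 'qvel': array([ 0.00042724, -0.00117402,  0.00187866,  0.00064978, -0.00020343,
        0.00030015]), 'effort': array([-1.67409013e-03, -6.85906219e+01,  4.87309241e+01,  1.54647991e-03,
       -1.31452157e-04, -6.08010964e-06]), 'ee_pos': array([ 0.22322246, -0.44739659,  0.2042975 ]), 'tcp_rot': array([ 4.35557333e-06,  9.73346507e-01,  2.29339435e-01, -3.09224501e-06]), 'ft_force': array([ 0.2750152 ,  0.06710946, -1.05177144]), 'moment': array([-0.00235868,  0.0073284 , -0.01985296]), 'finger_gap': 0.0853337692592825}
```

Run:
```python
import cv2
a=cv2.imread("pics/top0.png")[150:310,200:440]; cv2.imwrite("pics/t1.png",cv2.resize(a,None,fx=3.3,fy=3.3,interpolation=cv2.INTER_CUBIC))
b=cv2.imread("pics/scene0.png")[180:360,180:420]; cv2.imwrite("pics/s1.png",cv2.resize(b,None,fx=3.3,fy=3.3,interpolation=cv2.INTER_CUBIC))
```

```text
(no output)
```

View pics/t1.png

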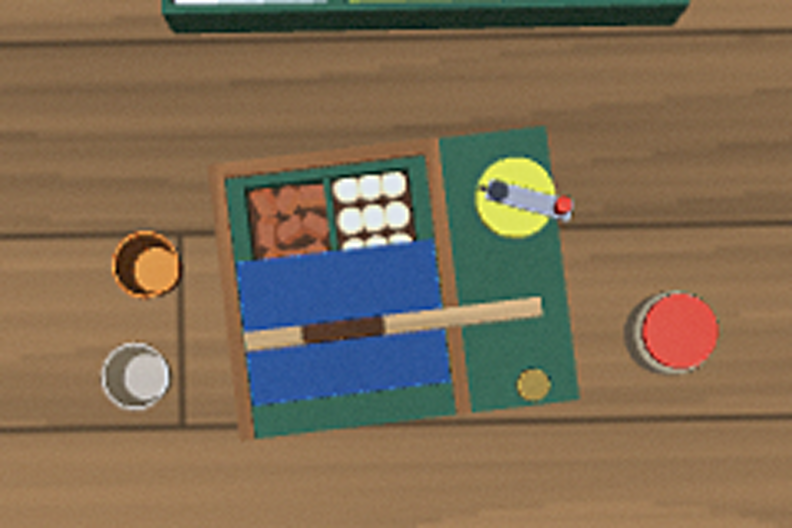

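View pics/s1.png

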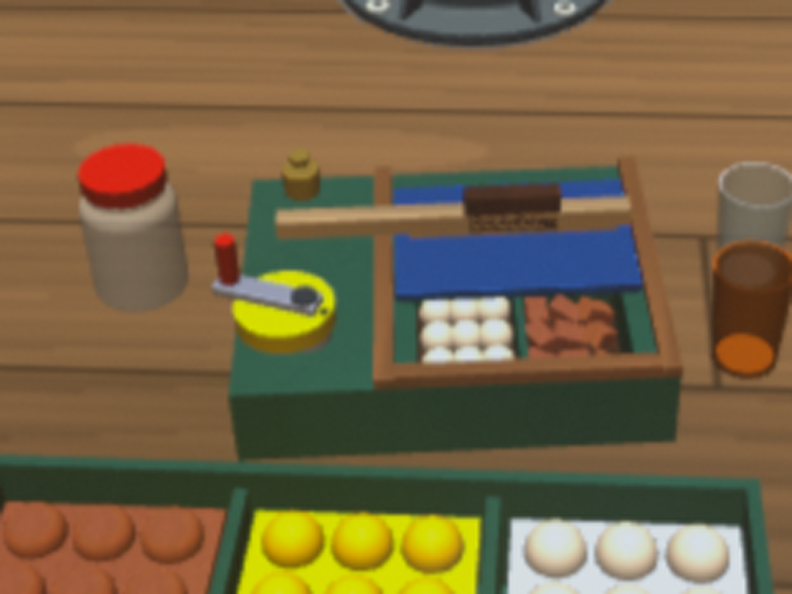

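View pics/top0.png

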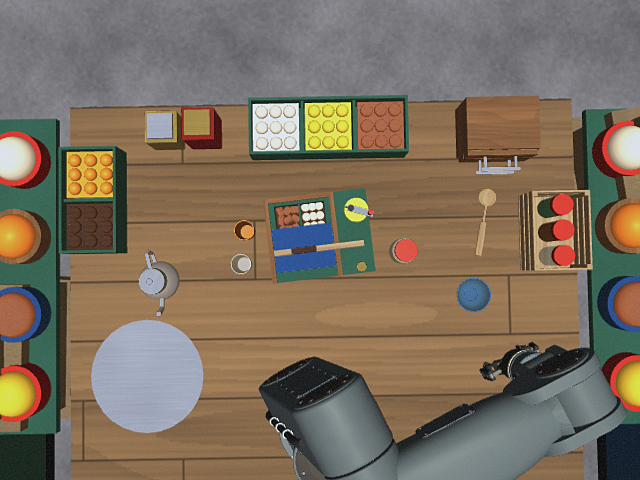

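The top view shows the chest yawed slightly. The peg is to the right of the pivot, with its top at about (371,211.5) in full-image pixels. The jar is well to the right at (405,251) and the weight is at (362,266). The lid's dark block is around (304,250).

```bash
cat > h.py <<'E'
import numpy as np, cv2
from plant import arm
from scipy.spatial.transform import Rotation as R
def rot(q): return R.from_quat(np.r_[q[1:],q[0]])
def ray(c,r,px):
    d=np.linalg.inv(r["K"])@[px[0],px[1],1]; return np.array(r["origin"]),rot(r["orientation"]).apply(d)
def onz(r,px,z):
    o,d=ray(None,r,px); return (o+d*(z-o[2])/d[2])
def red(img,box):  # red peg blob
    hsv=cv2.cvtColor(img,cv2.COLOR_RGB2HSV); m=((hsv[...,0]<6)|(hsv[...,0]>174))&(hsv[...,1]>180)&(hsv[...,2]>70)
    k=np.zeros_like(m); x0,x1,y0,y1=box; k[y0:y1,x0:x1]=1; return m&k
E
python3 - <<'E'
from h import *
t=arm.read_camera("top"); s=arm.read_camera("scene")
f=lambda x,y:(x/3.3+200,y/3.3+150); g=lambda x,y:(x/3.3+180,y/3.3+180)
for n,p,z in [("FR",(546,127),.06),("RR",(579,399),.06),("RL",(243,439),.068),("FL",(210,165),.07)]: print(n,onz(t,f(*p),z)[:2].round(4))
for n,p,z in [("FR",(232,390),.06),("FL",(680,371),.07)]: print("s",n,onz(s,g(*p),z)[:2].round(4))
# chest pose fit: chest corners, known local
L=np.array([[.12,-.1475],[-.12,-.1475],[-.12,.1475],[.12,.1475]])
W=np.array([onz(t,f(*p),z)[:2] for p,z in [((546,127),.06),((579,399),.06),((243,439),.068),((210,165),.07)]])
lc,wc=L.mean(0),W.mean(0); H=(L-lc).T@(W-wc); a=np.arctan2(H[0,1]-H[1,0],H[0,0]+H[1,1])
Rm=np.array([[np.cos(a),-np.sin(a)],[np.sin(a),np.cos(a)]]); o=wc-Rm@lc
print("yaw",a,"o",o,"res",(W-(L@Rm.T+o)).round(4).tolist())
piv=o+Rm@[.065,-.1]; print("piv",piv,"seen top",onz(t,f(498,189),.094)[:2],"scene",onz(s,g(304,296),.094)[:2])
mt=red(t["img"],(350,385,195,225)); ms=red(s["img"],(235,260,245,275))
for m,r,nm in((mt,t,"t"),(ms,s,"s")):
    y,x=np.nonzero(m); print(nm,len(x),x.mean(),y.mean(),x.min(),x.max(),y.min(),y.max())
    for z in (.112,.13): print(onz(r,(x.mean(),y.mean()),z)[:2])
pk=onz(t,f(564,203),.13)[:2]; d=Rm.T@(pk-piv); print("peg",pk,np.linalg.norm(d),"angle",-np.arctan2(d[1],d[0]))
print("block rear mid", onz(t,f(344,341),.102)[:2], "home block rear centre", o+Rm@[.044-.015,.045])
for q in [(303,322),(385,316),(385,332),(303,341)]: print(Rm.T@(onz(t,f(*q),.102)[:2]-o))
E
```

```text
FR [ 0.6796 -0.1281]
RR [ 0.4427 -0.1516]
RL [0.4137 0.1391]
FL [0.6507 0.1638]
s FR [ 0.6809 -0.1209]
s FL [0.661  0.1686]
yaw 0.09997905668589928 o [0.54667874 0.00579006] res [[-0.0012, 0.0009], [0.0007, 0.0013], [0.0012, -0.0015], [-0.0007, -0.0008]]
piv [ 0.6213354  -0.08722275] seen top [ 0.62298614 -0.083351  ] scene [ 0.62478798 -0.07915815]
t 10 369.8 211.5 368 372 210 214
[ 0.60848946 -0.13462998]
[ 0.60688217 -0.13306972]
s 60 248.08333333333334 256.96666666666664 245 250 251 264
[ 0.60485226 -0.13409427]
[ 0.62726808 -0.12795152]
peg [ 0.60678423 -0.13611911] 0.05101559296168478 angle 1.9600216473227774
block rear mid [0.49574551 0.04990161] home block rear centre [0.57104235 0.0534599 ]
[-0.02621844  0.08152636]
[-0.02936756  0.01205508]
[-0.04281147  0.01365263]
[-0.04218168  0.08339946]
```

```bash
cat >> h.py <<'E'
def yaw():
    x=rot(arm.state()["tcp_rot"]).apply([1,0,0]); return np.degrees(np.arctan2(x[1],x[0]))
def togo(p,y=None):  # shift in tool cm, rz deg, from measured pose to world p, yaw y
    s=arm.state(); print("t",round(s["t"],2),"tcp",s["ee_pos"].round(4),"yaw",round(yaw(),1),"F",s["ft_force"].round(1))
    print("shift cm",(rot(s["tcp_rot"]).inv().apply(np.array(p)-s["ee_pos"])*100).round(2),"rz", None if y is None else round(-(y-yaw()),1))
E
python3 -c "
from h import *
togo([.575,-.126,.19],0)"
```

```text
t 0.9 tcp [ 0.2232 -0.4474  0.2043] yaw 26.5 F [ 0.2 -1.  -0.3]
shift cm [ 45.83 -13.05   1.43] rz 26.5
```

Call:
apply_moves([
  [[0,0,0],[4.6,-1.3,0],1],
  [[0,0,0],[4.6,-1.3,0],1],
  [[0,0,0],[4.6,-1.3,0],1],
  [[0,0,0],[4.6,-1.3,0],1],
  [[0,0,0],[4.6,-1.3,0],1],
  [[0,0,0],[4.6,-1.3,0],1],
  [[0,0,0],[4.6,-1.3,0],1],
  [[0,0,0],[4.6,-1.3,0],1],
  [[0,0,0],[4.6,-1.3,0],1],
  [[0,0,9],[0,0,0],1],
  [[0,0,9],[0,0,0],1],
  [[0,0,8.5],[0,0,0],1],
], squeeze=20)

```text
t: 2.4
ee_pos: [0.5523, -0.1481, 0.2035]
tcp_rot: [0.0, 1.0, -0.007, 0.0]
ft_force: [-0.0, 0.1, -0.6]
finger_gap: 0.0002
```

```bash
python3 -c "
from h import *
togo([.575,-.126,.104],0); print(arm.state()['qpos'].round(2),arm.state()['finger_gap'])
r=arm.read_camera('scene');cv2.imwrite('pics/s2.png',cv2.resize(r['img'][150:360,150:430,::-1],None,fx=2.8,fy=2.8,interpolation=cv2.INTER_CUBIC))"
```

```text
t 2.4 tcp [ 0.5523 -0.1481  0.2035] yaw -0.8 F [-0.   0.1 -0.6]
shift cm [ 2.23 -2.25  9.95] rz -0.8
[-0.26  0.36  0.17  1.37 -0.    2.89] 0.00022516704735275187
```

Call:
apply_moves([
  [[0,0,0],[2.2,-2.3,2],1],
  [[0,0,0],[0,0,3],1],
  [[0,0,0],[0,0,2.5],1],
  [[0,0,0],[0,0,1.5],1],
  [[0,0,0],[0,0,0.5],1],
])

```text
t: 3.08
ee_pos: [0.5763, -0.1255, 0.1067]
tcp_rot: [0.001, 1.0, -0.006, 0.001]
ft_force: [-0.5, -0.5, 0.6]
finger_gap: -0.0002
```

```bash
python3 -c "
from h import *
togo([.575,-.126,.104],0)
for c,b in (('scene',(230,300,200,300)),('top',(330,400,180,290))):
  r=arm.read_camera(c);i=r['img'][b[2]:b[3],b[0]:b[1],::-1];cv2.imwrite('pics/%s3.png'%c,cv2.resize(i,(b[1]*6-b[0]*6,b[3]*6-b[2]*6),interpolation=cv2.INTER_CUBIC))
a=cv2.imread('pics/scene3.png');b=cv2.imread('pics/top3.png');b=b[:600];b=np.vstack([b,np.zeros((max(0,600-len(b)),b.shape[1],3),'uint8')]);cv2.imwrite('pics/b3.png',np.hstack([a,b])[:,:800])"
```

```text
t 3.08 tcp [ 0.5763 -0.1255  0.1067] yaw -0.7 F [-0.5 -0.5  0.6]
shift cm [-0.13  0.06  0.27] rz -0.7
```

View pics/b3.png

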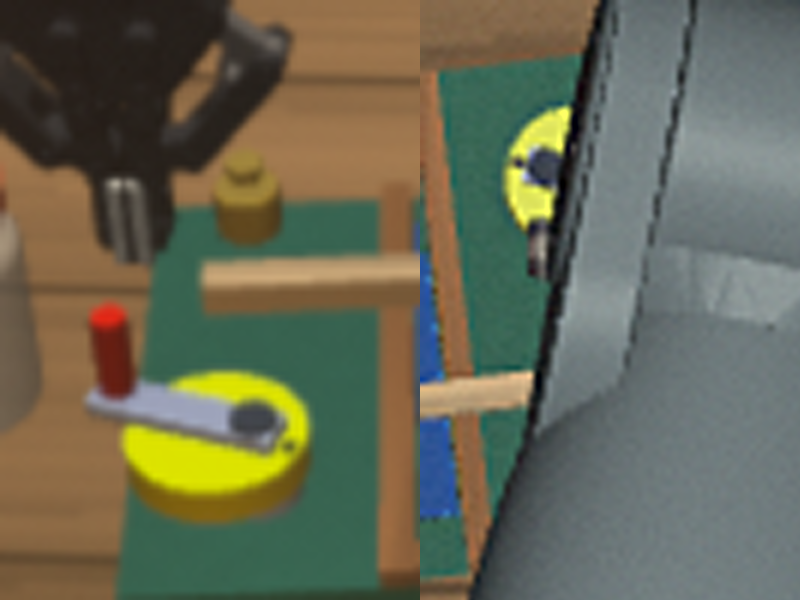

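The fingers are shut and stand behind the red peg, which shows at about (112,350) in the crop. I'll work out the arc next.

```bash
cat >> h.py <<'E'
def arc(phis,piv=(.622,-.084),off=.018):
    p=arm.state()["ee_pos"][:2]; y=np.radians(yaw())
    for f in np.radians(phis):
        ny=max(0,f+np.pi/2-.05); q=np.array(piv)+.055*np.array([np.cos(f),np.sin(f)])-off*np.array([np.cos(ny),np.sin(ny)])
        d=(q-p)*100; c,s=np.cos(y),np.sin(y)
        print(round(np.degrees(f)),"rz",round(-np.degrees(ny-y),1),"sh",round(c*d[0]+s*d[1],2),round(s*d[0]-c*d[1],2),"->",q.round(3)); p,y=q,ny
E
python3 -c "
from h import *
arc(range(-107,10,8))"
```

```text
-107 rz -0.7 sh 1.15 1.09 -> [ 0.588 -0.137]
-99 rz -0.0 sh 0.75 0.17 -> [ 0.595 -0.138]
-91 rz -0.0 sh 0.76 0.07 -> [ 0.603 -0.139]
-83 rz -4.1 sh 0.77 0.09 -> [ 0.611 -0.14 ]
-75 rz -8.0 sh 0.78 0.16 -> [ 0.619 -0.141]
-67 rz -8.0 sh 0.78 0.16 -> [ 0.627 -0.141]
-59 rz -8.0 sh 0.78 0.16 -> [ 0.634 -0.14 ]
-51 rz -8.0 sh 0.78 0.16 -> [ 0.642 -0.137]
-43 rz -8.0 sh 0.78 0.16 -> [ 0.649 -0.134]
-35 rz -8.0 sh 0.78 0.16 -> [ 0.656 -0.13 ]
-27 rz -8.0 sh 0.78 0.16 -> [ 0.662 -0.125]
-19 rz -8.0 sh 0.78 0.16 -> [ 0.667 -0.119]
-11 rz -8.0 sh 0.78 0.16 -> [ 0.672 -0.112]
-3 rz -8.0 sh 0.78 0.16 -> [ 0.675 -0.105]
5 rz -8.0 sh 0.78 0.16 -> [ 0.677 -0.097]
```

Call:
apply_moves([
  [[0,0,0],[0,1.0,0],1],
  [[0,0,0],[0.8,0.1,0],1],
  [[0,0,0],[0.8,0.1,0],1],
  [[0,0,0],[0.8,0.1,0],1],
  [[0,0,-2],[0.8,0.1,0],1],
])

```text
t: 3.8
ee_pos: [0.6119, -0.1416, 0.11]
tcp_rot: [0.001, 1.0, 0.012, 0.003]
ft_force: [-0.0, -0.2, -0.1]
finger_gap: 0.0001
```

```bash
python3 -c "
from h import *
togo([.603,-.139,.106],0); arc(range(-83,10,8))
r=arm.read_camera('scene'); y,x=np.nonzero(red(r['img'],(235,285,245,310))); print(len(x),onz(r,(x.mean(),y.mean()),.112)[:2])"
```

```text
t 3.8 tcp [ 0.6119 -0.1416  0.11  ] yaw 1.4 F [-0.  -0.2 -0.1]
shift cm [-0.88 -0.28  0.39] rz 1.4
-83 rz -2.7 sh -0.11 -0.18 -> [ 0.611 -0.14 ]
-75 rz -8.0 sh 0.78 0.16 -> [ 0.619 -0.141]
-67 rz -8.0 sh 0.78 0.16 -> [ 0.627 -0.141]
-59 rz -8.0 sh 0.78 0.16 -> [ 0.634 -0.14 ]
-51 rz -8.0 sh 0.78 0.16 -> [ 0.642 -0.137]
-43 rz -8.0 sh 0.78 0.16 -> [ 0.649 -0.134]
-35 rz -8.0 sh 0.78 0.16 -> [ 0.656 -0.13 ]
-27 rz -8.0 sh 0.78 0.16 -> [ 0.662 -0.125]
-19 rz -8.0 sh 0.78 0.16 -> [ 0.667 -0.119]
-11 rz -8.0 sh 0.78 0.16 -> [ 0.672 -0.112]
-3 rz -8.0 sh 0.78 0.16 -> [ 0.675 -0.105]
5 rz -8.0 sh 0.78 0.16 -> [ 0.677 -0.097]
64 [ 0.60464123 -0.13417988]
```

```bash
python3 -c "
from h import *
r=arm.read_camera('scene');i=r['img'][200:300,220:320,::-1];cv2.imwrite('pics/s4.png',cv2.resize(i,None,fx=6,fy=6,interpolation=cv2.INTER_CUBIC))"
```

```text
(no output)
```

View pics/s4.png

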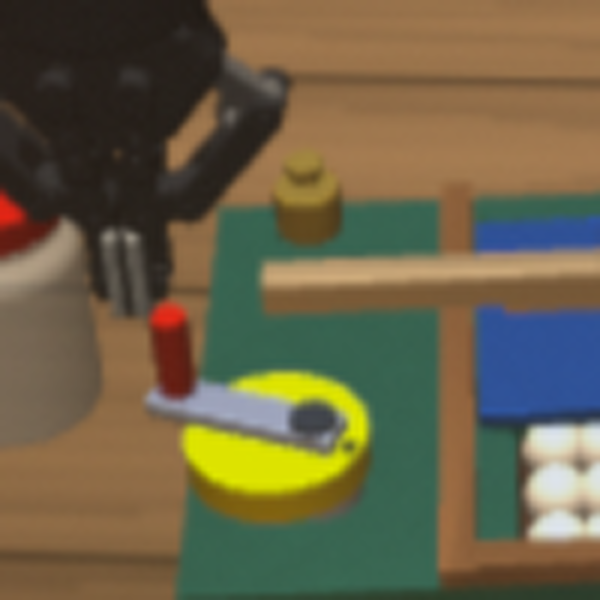

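```bash
python3 -c "
from h import *
r=arm.read_camera('scene')
def proj(p): 
  v=r['K']@rot(r['orientation']).inv().apply(np.array(p)-r['origin']); return ((v[:2]/v[2]-[220,200])*6).round(1)
print('tcp',proj(arm.state()['ee_pos']),'peg top',proj([.606,-.134,.13]),'base',proj([.606,-.134,.094]),'piv',proj([.622,-.084,.094]))
for n,p,z in(('pegtop',(170,313),.13),('pegbase',(178,392),.094),('piv',(315,418),.094),('tip',(130,308),.11),('wt',(305,225),.08),('handle end',(150,400),.09)): print(n,onz(r,(p[0]/6+220,p[1]/6+200),z)[:2].round(4))
print(arm.state()['ee_pos'])
"
```

```text
tcp [145.9 357.4] peg top [162.8 305. ] base [173.5 381.7] piv [300.7 412.9]
pegtop [ 0.6106 -0.1305]
pegbase [ 0.6119 -0.1312]
piv [ 0.6247 -0.0783]
tip [ 0.5827 -0.153 ]
wt [ 0.4868 -0.1033]
handle end [ 0.6122 -0.1421]
[ 0.61150037 -0.14151112  0.10971784]
```

```bash
python3 -c "
from h import *
r=arm.read_camera('scene');t=arm.read_camera('top')
def proj(r,p): 
  v=r['K']@rot(r['orientation']).inv().apply(np.array(p)-r['origin']); return (v[:2]/v[2]).round(1)
for z in (.107,.12,.13,.135): print(z,'old tip',onz(r,(251.7,243.7),z)[:2].round(4),'new',onz(r,(241.5,251.7),z)[:2].round(4))
p=arm.state()['ee_pos']; print('tcp top',proj(t,p),proj(t,p+[0,0,.025]), 'tip back',proj(t,[.583,-.153,.11]))
i=t['img'][190:240,330:400,::-1];cv2.imwrite('pics/t5.png',cv2.resize(i,None,fx=10,fy=10,interpolation=cv2.INTER_CUBIC))"
```

```text
0.107 old tip [ 0.5494 -0.1365] new [ 0.5802 -0.1542]
0.12 old tip [ 0.5666 -0.132 ] new [ 0.5968 -0.1494]
0.13 old tip [ 0.5798 -0.1286] new [ 0.6095 -0.1457]
0.135 old tip [ 0.5864 -0.1269] new [ 0.6159 -0.1439]
tcp top [372.2 210.6] [373.  209.8] tip back [376.5 220.6]
```

View pics/t5.png

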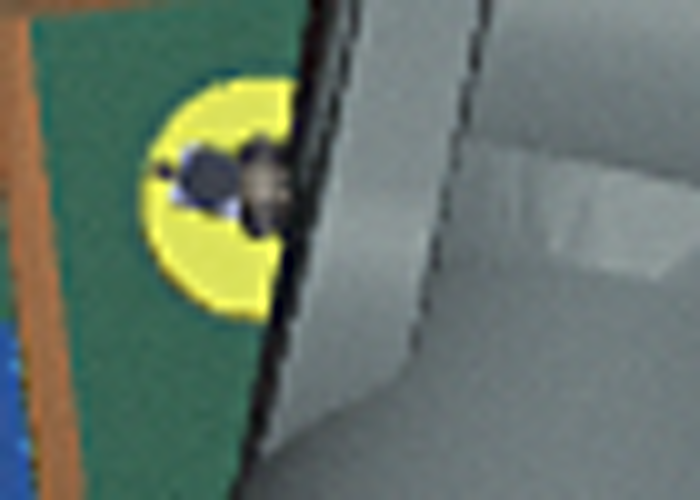

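The fingers went over the peg. In the picture the tip sits about 25 mm higher than the reported TCP z. I'll back off, lower the hand behind the peg and check again.

Call:
apply_moves([
  [[0,0,0],[-1.5,0,0],1],
  [[0,0,0],[-1.5,0,0],1],
  [[0,0,0],[-1.4,-0.3,0],1],
  [[0,0,0],[0,0,1.0],1],
  [[0,0,0],[0,0,0.8],1],
  [[0,0,0],[0,0,0.5],1],
])

```text
t: 4.8
ee_pos: [0.5656, -0.1393, 0.0852]
tcp_rot: [0.001, 1.0, 0.011, 0.003]
ft_force: [0.2, -0.7, 0.2]
finger_gap: 0.0
```

```bash
python3 -c "
from h import *
togo([.575,-.136,.085],0)
r=arm.read_camera('scene')
i=r['img'][200:300,220:320,::-1];cv2.imwrite('pics/s6.png',cv2.resize(i,None,fx=6,fy=6,interpolation=cv2.INTER_CUBIC))
def proj(p): 
  v=r['K']@rot(r['orientation']).inv().apply(np.array(p)-r['origin']); return ((v[:2]/v[2]-[220,200])*6).round(1)
p=arm.state()['ee_pos']
for dz in(0,.01,.02,.03): print(proj(p+[.011,0,dz]))
"
```

```text
t 4.8 tcp [ 0.5656 -0.1393  0.0852] yaw 1.3 F [ 0.2 -0.7  0.2]
shift cm [ 0.95 -0.31  0.03] rz 1.3
[176.8 351.2]
[173.9 330.6]
[171.1 309.8]
[168.2 288.8]
```

View pics/s6.png

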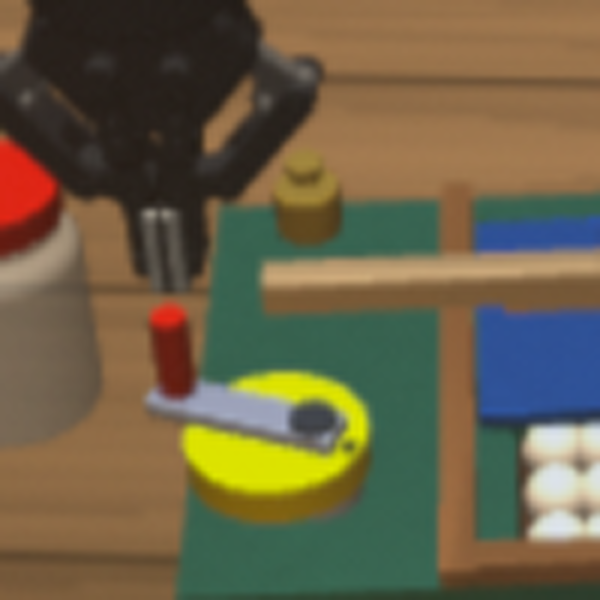

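Call:
apply_moves([
  [[0,0,0],[0.8,-0.4,0.2],1],
  [[0,0,0],[0.7,0,0.1],1],
  [[0,0,0],[0.7,0,0.1],1],
  [[0,0,0],[0.7,0,0.1],1],
])

```text
t: 5.35
ee_pos: [0.5963, -0.1345, 0.0793]
tcp_rot: [0.002, 1.0, 0.011, 0.003]
ft_force: [-5.5, -3.8, 2.1]
finger_gap: -0.0001
```

```bash
python3 -c "
from h import *
togo([.603,-.136,.083],0); arc(range(-83,10,8))
r=arm.read_camera('scene'); y,x=np.nonzero(red(r['img'],(235,285,245,310))); print(len(x),onz(r,(x.mean(),y.mean()),.112)[:2])
i=r['img'][200:300,220:320,::-1];cv2.imwrite('pics/s7.png',cv2.resize(i,None,fx=6,fy=6,interpolation=cv2.INTER_CUBIC))"
```

```text
t 5.35 tcp [ 0.5963 -0.1345  0.0793] yaw 1.3 F [-5.5 -3.8  2.1]
shift cm [ 0.67  0.16 -0.37] rz 1.3
-83 rz -2.9 sh 1.44 0.57 -> [ 0.611 -0.14 ]
-75 rz -8.0 sh 0.78 0.16 -> [ 0.619 -0.141]
-67 rz -8.0 sh 0.78 0.16 -> [ 0.627 -0.141]
-59 rz -8.0 sh 0.78 0.16 -> [ 0.634 -0.14 ]
-51 rz -8.0 sh 0.78 0.16 -> [ 0.642 -0.137]
-43 rz -8.0 sh 0.78 0.16 -> [ 0.649 -0.134]
-35 rz -8.0 sh 0.78 0.16 -> [ 0.656 -0.13 ]
-27 rz -8.0 sh 0.78 0.16 -> [ 0.662 -0.125]
-19 rz -8.0 sh 0.78 0.16 -> [ 0.667 -0.119]
-11 rz -8.0 sh 0.78 0.16 -> [ 0.672 -0.112]
-3 rz -8.0 sh 0.78 0.16 -> [ 0.675 -0.105]
5 rz -8.0 sh 0.78 0.16 -> [ 0.677 -0.097]
68 [ 0.60975858 -0.13546402]
```

View pics/s7.png

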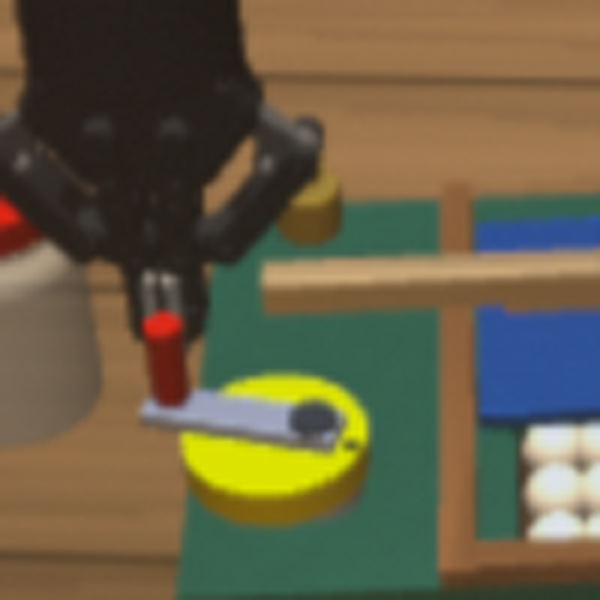

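```bash
python3 -c "
from h import *
arc(range(-97,10,8),(.6235,-.081),.017)"
```

```text
-97 rz 1.3 sh 0.29 0.12 -> [ 0.6   -0.136]
-89 rz -0.0 sh 0.77 0.04 -> [ 0.607 -0.136]
-81 rz -6.1 sh 0.77 0.11 -> [ 0.615 -0.137]
-73 rz -8.0 sh 0.78 0.14 -> [ 0.623 -0.138]
-65 rz -8.0 sh 0.78 0.14 -> [ 0.631 -0.137]
-57 rz -8.0 sh 0.78 0.14 -> [ 0.639 -0.136]
-49 rz -8.0 sh 0.78 0.14 -> [ 0.646 -0.133]
-41 rz -8.0 sh 0.78 0.14 -> [ 0.653 -0.129]
-33 rz -8.0 sh 0.78 0.14 -> [ 0.66  -0.125]
-25 rz -8.0 sh 0.78 0.14 -> [ 0.665 -0.119]
-17 rz -8.0 sh 0.78 0.14 -> [ 0.67  -0.113]
-9 rz -8.0 sh 0.78 0.14 -> [ 0.674 -0.106]
-1 rz -8.0 sh 0.78 0.14 -> [ 0.677 -0.099]
7 rz -8.0 sh 0.78 0.14 -> [ 0.679 -0.091]
```

Call:
apply_moves([
  [[0,0,0],[0.4,0.1,0],1],
  [[0,0,0],[0.8,0.1,0],1],
  [[0,0,-6],[0.8,0.1,0],1],
  [[0,0,-8],[0.8,0.15,0],1],
  [[0,0,-8],[0.8,0.15,0],1],
  [[0,0,-8],[0.8,0.15,0],1],
])

```text
t: 6.15
ee_pos: [0.6411, -0.1362, 0.0791]
tcp_rot: [0.002, 0.961, 0.276, 0.0]
ft_force: [-4.8, 0.1, 2.7]
finger_gap: 0.0002
```

```bash
python3 -c "
from h import *
togo([.639,-.136,.08],30); arc(range(-57,10,8),(.6235,-.081),.017)
r=arm.read_camera('scene'); y,x=np.nonzero(red(r['img'],(230,300,230,320))); print(len(x),onz(r,(x.mean(),y.mean()),.112)[:2])"
```

```text
t 6.15 tcp [ 0.6411 -0.1362  0.0791] yaw 32.1 F [-4.8  0.1  2.7]
shift cm [-0.17 -0.13 -0.09] rz 2.1
-57 rz 1.9 sh -0.17 -0.17 -> [ 0.639 -0.136]
-49 rz -8.0 sh 0.78 0.14 -> [ 0.646 -0.133]
-41 rz -8.0 sh 0.78 0.14 -> [ 0.653 -0.129]
-33 rz -8.0 sh 0.78 0.14 -> [ 0.66  -0.125]
-25 rz -8.0 sh 0.78 0.14 -> [ 0.665 -0.119]
-17 rz -8.0 sh 0.78 0.14 -> [ 0.67  -0.113]
-9 rz -8.0 sh 0.78 0.14 -> [ 0.674 -0.106]
-1 rz -8.0 sh 0.78 0.14 -> [ 0.677 -0.099]
7 rz -8.0 sh 0.78 0.14 -> [ 0.679 -0.091]
72 [ 0.65106515 -0.12690881]
```

Tracking matches the plan, with the peg at about -58° and gentle forces. I'll continue.

Call:
apply_moves([
  [[0,0,-7],[0.7,0,0],1],
  [[0,0,-8],[0.8,0.1,0],1],
  [[0,0,-8],[0.8,0.1,0],1],
  [[0,0,-8],[0.8,0.1,0],1],
  [[0,0,-8],[0.8,0.1,0],1],
])

```text
t: 6.82
ee_pos: [0.6724, -0.1133, 0.0791]
tcp_rot: [0.005, 0.81, 0.587, -0.001]
ft_force: [-0.1, -5.1, -1.6]
finger_gap: 0.0
```

```bash
python3 -c "
from h import *
togo([.67,-.113,.08],70); arc(range(-17,10,8),(.6235,-.081),.017)
r=arm.read_camera('scene'); y,x=np.nonzero(red(r['img'],(230,320,230,330))); print(len(x),onz(r,(x.mean(),y.mean()),.112)[:2])"
```

```text
t 6.83 tcp [ 0.6724 -0.1133  0.0791] yaw 71.8 F [-0.1 -5.1 -1.6]
shift cm [-0.04 -0.24 -0.09] rz 1.8
-17 rz 1.7 sh -0.04 -0.2 -> [ 0.67  -0.113]
-9 rz -8.0 sh 0.78 0.14 -> [ 0.674 -0.106]
-1 rz -8.0 sh 0.78 0.14 -> [ 0.677 -0.099]
7 rz -8.0 sh 0.78 0.14 -> [ 0.679 -0.091]
65 [ 0.67440418 -0.0976105 ]
```

Call:
apply_moves([
  [[0,0,-7],[0.8,0,0],1],
  [[0,0,-7],[0.8,0.1,0],1],
  [[0,0,-6],[0.7,0.1,0],1],
])

```text
t: 7.25
ee_pos: [0.6806, -0.0921, 0.0792]
tcp_rot: [0.006, 0.694, 0.719, -0.002]
ft_force: [-1.0, -4.8, -1.1]
finger_gap: 0.0001
```

```bash
python3 -c "
from h import *
togo([.679,-.091,.08],95)
r=arm.read_camera('scene'); y,x=np.nonzero(red(r['img'],(230,330,230,340))); print(len(x),onz(r,(x.mean(),y.mean()),.112)[:2])
i=r['img'][200:300,220:320,::-1];cv2.imwrite('pics/s8.png',cv2.resize(i,None,fx=6,fy=6,interpolation=cv2.INTER_CUBIC))"
```

```text
t 7.25 tcp [ 0.6806 -0.0921  0.0792] yaw 92.0 F [-1.  -4.8 -1.1]
shift cm [ 0.12 -0.16 -0.08] rz -3.0
64 [ 0.67648675 -0.07554533]
```

View pics/s8.png

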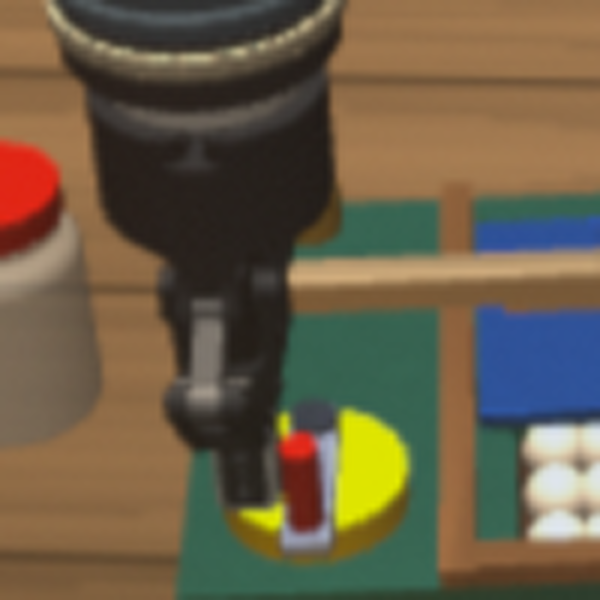

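The cam is at its low point, with the handle straight forward. I'll back away from the peg and go up.

Call:
apply_moves([
  [[0,0,0],[-1.0,0,0],1],
  [[0,0,0],[-1.5,0,0],1],
  [[0,0,0],[0,0,-3],1],
  [[0,0,0],[0,0,-4],1],
  [[0,0,0],[0,0,-4],1],
  [[0,0,-4],[0,0,-2],1],
])

```text
t: 8.05
ee_pos: [0.6791, -0.1218, 0.2116]
tcp_rot: [0.005, 0.674, 0.738, -0.002]
ft_force: [0.6, 0.4, -0.7]
finger_gap: -0.0005
```

```bash
python3 -c "
from h import *
togo([.45,.043,.18],95.7);print(arm.state()['qpos'].round(2))
r=arm.read_camera('scene'); y,x=np.nonzero(red(r['img'],(230,330,230,340))); print(len(x),onz(r,(x.mean(),y.mean()),.112)[:2])"
```

```text
t 8.05 tcp [ 0.6791 -0.1218  0.2116] yaw 95.2 F [ 0.6  0.4 -0.7]
shift cm [ 18.51 -21.34   2.91] rz -0.5
[-0.17  0.65  0.64  1.56 -0.01  1.31]
57 [ 0.67518999 -0.07399324]
```

Call:
apply_moves([
  [[0,0,0],[3.1,-3.6,0],1],
  [[0,0,0],[3.1,-3.6,0],1],
  [[0,0,0],[3.1,-3.6,0],1],
  [[0,0,0],[3.1,-3.6,0],1],
  [[0,0,0],[3.1,-3.6,0],1],
  [[0,0,0],[3.1,-3.6,0],1],
  [[0,0,0],[0,0,2],1],
])

```text
t: 8.98
ee_pos: [0.443, 0.0427, 0.1875]
tcp_rot: [0.006, 0.683, 0.731, 0.0]
ft_force: [0.3, 0.1, -0.0]
finger_gap: -0.0
```

```bash
python3 -c "
from h import *
togo([.45,.043,.075],95.7)"
```

```text
t 8.97 tcp [0.443  0.0427 0.1875] yaw 93.9 F [ 0.3  0.1 -0. ]
shift cm [ 0.08  0.6  11.26] rz -1.8
```

Call:
apply_moves([
  [[0,0,-1.8],[0,0.5,3],1],
  [[0,0,0],[0,0,4],1],
  [[0,0,0],[0,0,3],1],
  [[0,0,0],[0,0,1],1],
])

```text
t: 9.48
ee_pos: [0.449, 0.04, 0.0741]
tcp_rot: [0.007, 0.675, 0.738, 0.001]
ft_force: [0.2, 0.4, 1.0]
finger_gap: 0.0003
```

```bash
python3 -c "
from h import *
togo([.47,.043,.06],95.7)
r=arm.read_camera('scene')
p=arm.state()['ee_pos']
v=r['K']@rot(r['orientation']).inv().apply(p+[.0145,0,.026]-r['origin']);print('tip proj',((v[:2]/v[2]-[270,170])*6).round(1))
i=r['img'][170:270,270:400,::-1];cv2.imwrite('pics/s9.png',cv2.resize(i,None,fx=6,fy=6,interpolation=cv2.INTER_CUBIC))"
```

```text
t 9.47 tcp [0.449  0.04   0.0741] yaw 95.1 F [0.2 0.4 1. ]
shift cm [0.13 2.1  1.43] rz -0.6
tip proj [358.6 340.1]
```

View pics/s9.png

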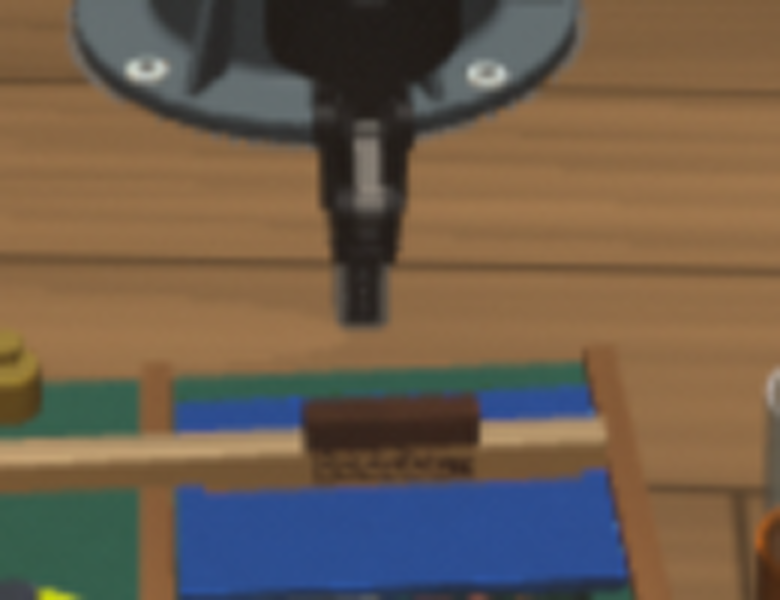

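Call:
apply_moves([
  [[0,0,-0.6],[0.8,0,0.8],1],
  [[0,0,0],[0,0,0.6],1],
  [[0,0,0],[0,0,0.4],1],
  [[0,0,0],[0,1.0,0],1],
])

```text
t: 10.02
ee_pos: [0.4602, 0.0494, 0.0569]
tcp_rot: [0.008, 0.672, 0.741, 0.002]
ft_force: [0.1, 0.9, -0.5]
finger_gap: 0.0001
```

```bash
python3 -c "
from h import *
togo([.5,.05,.058],95.7)"
```

```text
t 10.03 tcp [0.4602 0.0494 0.0569] yaw 95.6 F [ 0.1  0.9 -0.5]
shift cm [-0.33  3.97 -0.05] rz -0.1
```

Call:
apply_moves([
  [[0,0,0],[0,1.0,0],1],
  [[0,0,0],[0,1.0,0],1],
  [[0,0,0],[0,0.8,0],1],
  [[0,0,0],[0,0.8,0],1],
  [[0,0,0],[0,0.8,0],1],
])

```text
t: 10.65
ee_pos: [0.506, 0.0538, 0.0578]
tcp_rot: [0.007, 0.672, 0.741, 0.001]
ft_force: [-7.4, -0.3, 7.2]
finger_gap: -0.0002
```

```bash
cat >> h.py <<'E'
def lidx(r):  # blue lid front edge / rear in chest frame along the middle, from the lid mask
    m=arm.masks_of("scene","lid"); return [(np.round(d["position"],1),round(d["score"],2)) for d in m[:2]]
E
python3 -c "
from h import *
togo([.571,.0544,.058],95.7)
r=arm.read_camera('scene'); print(lidx(r))
i=r['img'][170:290,220:380,::-1];cv2.imwrite('pics/s10.png',cv2.resize(i,None,fx=5,fy=5,interpolation=cv2.INTER_CUBIC))"
```

```text
t 10.65 tcp [0.506  0.0538 0.0578] yaw 95.6 F [-7.4 -0.3  7.2]
shift cm [-0.57  6.47  0.06] rz -0.1
[(array([332.6, 252. ]), 0.58)]
```

View pics/s10.png

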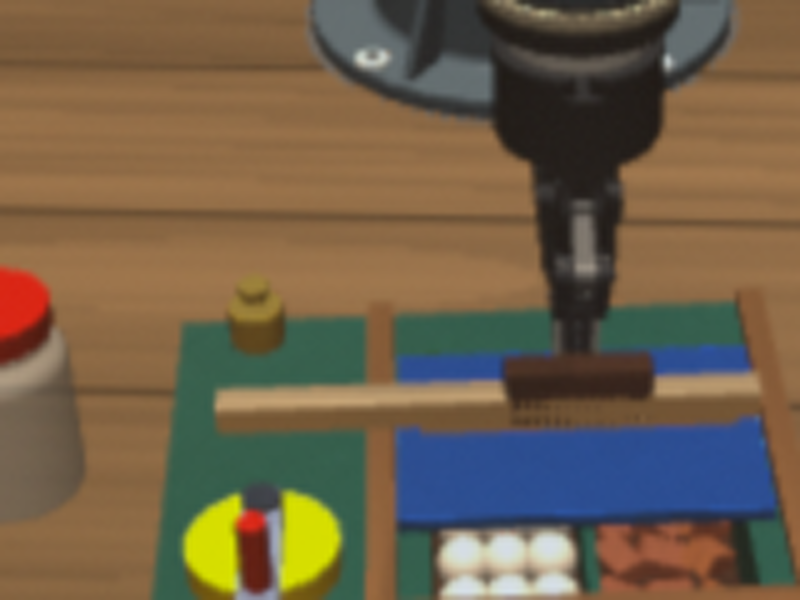

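Call:
apply_moves([
  [[0,0,0],[0,0.8,-0.2],1],
  [[0,0,0],[0,0.8,-0.2],1],
  [[0,0,0],[0,0.8,-0.1],1],
  [[0,0,0],[0,0.8,0],1],
])

```text
t: 11.25
ee_pos: [0.54, 0.0572, 0.0631]
tcp_rot: [0.007, 0.672, 0.741, 0.001]
ft_force: [-2.7, -0.1, -1.4]
finger_gap: -0.0
```

Call:
apply_moves([
  [[0,0,0],[0,0.7,0],1],
  [[0,0,0],[0,0.5,0],1],
])

```text
t: 11.5
ee_pos: [0.5528, 0.0585, 0.063]
tcp_rot: [0.006, 0.672, 0.741, 0.001]
ft_force: [-3.5, 1.1, 0.1]
finger_gap: 0.0
```

```bash
python3 -c "
from h import *
togo([.571,.0544,.058],95.7)
r=arm.read_camera('scene'); print(lidx(r))
i=r['img'][170:310,220:380,::-1];cv2.imwrite('pics/s11.png',cv2.resize(i,None,fx=4.2,fy=4.2,interpolation=cv2.INTER_CUBIC))"
```

```text
t 11.5 tcp [0.5528 0.0585 0.063 ] yaw 95.6 F [-3.5  1.1  0.1]
shift cm [-0.58  1.76  0.52] rz -0.1
[(array([406.6, 271.9]), 0.65), (array([331.4, 267.7]), 0.58)]
```

View pics/s11.png

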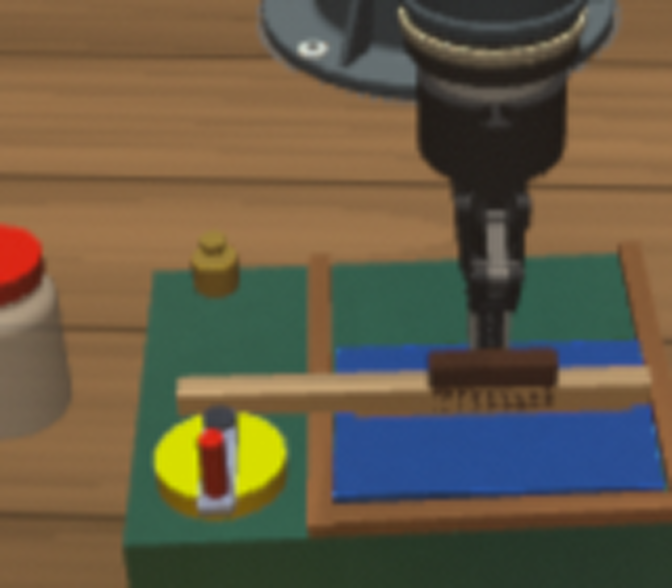

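The lid's front edge, at row 495 of the crop, is nearly at the stop strip, whose top inner edge shows at about row 510. I'll push on in small steps until the force rises.

Call:
apply_moves([
  [[0,0,0],[0,0.5,0],1],
  [[0,0,0],[0,0.3,0],1],
])

```text
t: 11.85
ee_pos: [0.5606, 0.0587, 0.063]
tcp_rot: [0.007, 0.672, 0.741, 0.0]
ft_force: [-10.0, -6.1, 2.6]
finger_gap: -0.0003
```

Call:
apply_moves([
  [[0,0,0],[0,0.3,0],1],
  [[0,0,0],[0,0.3,0],1],
])

```text
t: 12.1
ee_pos: [0.561, 0.0582, 0.0626]
tcp_rot: [0.003, 0.672, 0.741, -0.004]
ft_force: [-32.7, -1.0, 23.9]
finger_gap: -0.0001
```

The push stopped hard at x = 0.561, which is where I expected home. I'll back off and verify.

Call:
apply_moves([
  [[0,0,0],[0,-1,0],1],
  [[0,0,0],[0,-1.5,0],1],
  [[0,0,0],[0,0,-3],1],
  [[0,0,0],[0,-2,-4],1],
  [[0,0,0],[0,-3,-4],1],
  [[0,0,0],[0,-3,-4],1],
])

```text
t: 12.85
ee_pos: [0.455, 0.0492, 0.2153]
tcp_rot: [0.004, 0.672, 0.74, -0.003]
ft_force: [0.5, 0.1, 0.3]
finger_gap: -0.0001
```

Call:
apply_moves([
  [[0,0,0],[0,-3,-3],1],
  [[0,0,0],[0,-3,0],1],
  [[0,0,0],[0,-3,0],1],
  [[0,0,0],[0,0,0],1],
])

```text
t: 13.35
ee_pos: [0.3646, 0.0408, 0.2509]
tcp_rot: [0.008, 0.672, 0.74, 0.002]
ft_force: [1.4, 0.9, -0.2]
finger_gap: -0.0001
```

```bash
python3 -c "
from h import *
togo([.571,.0544,.058],95.7)
r=arm.read_camera('scene');t=arm.read_camera('top')
a=cv2.resize(r['img'][215:315,230:400,::-1],None,fx=4.7,fy=4.7,interpolation=cv2.INTER_CUBIC)[:,:800]
b=cv2.resize(t['img'][185:235,260:380,::-1],None,fx=6.65,fy=6.65*.36*1,interpolation=cv2.INTER_CUBIC)[:130]
cv2.imwrite('pics/s12.png',a)
hsv=cv2.cvtColor(t['img'],cv2.COLOR_RGB2HSV); m=(abs(hsv[...,0].astype(int)-110)<10)&(hsv[...,1]>150); m[:, :265]=0;m[:,345:]=0;m[:185]=0;m[290:]=0
o=np.array([.5467,.0058]);A=.1;Rm=np.array([[np.cos(A),-np.sin(A)],[np.sin(A),np.cos(A)]])
ys,xs=np.nonzero(m);P=np.array([(onz(t,(x,y),.068)[:2]-o)@Rm for x,y in zip(xs,ys)])
print(len(P),np.percentile(P,[1,99],axis=0))
for lo in np.arange(-.03,.12,.03):
  q=P[(P[:,1]>lo)&(P[:,1]<lo+.03)]; print(round(lo,2),len(q),q[:,0].max() if len(q) else 0)
"
```

```text
t 13.35 tcp [0.3646 0.0408 0.2509] yaw 95.5 F [ 1.4  0.9 -0.2]
shift cm [-0.44 20.41 19.57] rz -0.2
2178 [[-0.01550134 -0.03436644]
 [ 0.10592164  0.13321106]]
-0.03 380 0.1068344353955401
0.0 383 0.1070253329783425
0.03 382 0.10687886971088426
0.06 381 0.10673242325914555
0.09 383 0.1067768616193648
```

```bash
python3 -c "
from h import *
for c,b in(('scene',(240,300,250,310)),('top',(345,372,185,222))):
  r=arm.read_camera(c); y,x=np.nonzero(red(r['img'],b)); print(c,len(x),onz(r,(x.mean(),y.mean()),.112 if c=='scene' else .13)[:2])
  for n in('weight','jar'): print(n,[(d['position'],round(d['score'],2)) for d in arm.recognise(c,n)[:2]])
print(arm.job_done(), arm.state()['t'])"
```

```text
scene 57 [ 0.67546525 -0.07395292]
weight [([273.6, 233.2], 0.57), ([407.7, 272.7], 0.19)]
jar [([221.3, 245.9], 0.86), ([121.2, 274.1], 0.6)]
top 15 [ 0.67597631 -0.07632088]
weight [([358.5, 264.0], 0.66)]
jar [([403.2, 252.8], 0.8)]
the job is handed in; nothing more can be done
the job is handed in; nothing more can be done
```

The spice chest is closed up and the job is handed in. I turned the cam to its low point first, then pushed the lid home against the front stop. The clock read 13.35 s at the last reading before the final checks.

**What I did:** I pushed the peg round with shut fingertips; every force reading during that push was under 7 N. I then pushed the lid forward by its dark block until it stopped, where the wrist force rose to about 40 N.

**Last checks:**
- **Lid:** its front edge measures 106.7–107.0 mm across its width in the chest frame, against 107 mm for fully home. The lid is square.
- **Cam:** the peg lies straight ahead of the pivot, within about 0.1 rad, and did not move during the lid push.
- **Other things:** the weight and jar were found within about 3 pixels (some 8 mm) of where they started. I did not re-measure the glasses, bowl, teapot or scoop, but the arm never went near them.
- **Robot:** the hand was raised clear, touching nothing.

**What disagreed:**
- **Fingertip height:** in the pictures the fingertips sat about 25 mm higher than the reported tool height. My first pass went over the peg without touching it, so I backed off and lowered the hand. During the lid push, upward wrist forces of up to 24 N suggested the tip was lower than that, perhaps rubbing the lid.
- **Lid rear edge:** it read about 2.5 mm further forward than it should, probably because of the 1–99% cut I used on the lid pixels.
- **Last picture:** the viewing limit blocked it, so the final checks rest on numbers alone.

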